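# Register a board in the fence and stop

## Robot

A 6-joint arm with a two-finger parallel gripper is mounted at the origin on a cart in front of the work surface, level with it; the furniture and walls round the work are solid. World frame = base frame: x ahead of the robot, y to its left, z up, the work surface at z = 0. Lengths are in mm, angles in rad, forces in N, time in s.
With the tool pointing down it reaches from about 275 to 1000 mm from the base axis. Payload 8.4 kg.
Tool frame: the origin (TCP) lies between the finger pads; the fingertips stand 22 mm ahead of it and the grasp point (between the pads) lies 3 mm ahead of it (r.nose_length is the z of the fingertips in the tool frame, in mm); z points along the fingers, y is the line along which they close (so a half turn about z gives the same grasp; the last joint's range is limited). The gripper opens to 85 mm and grips with 20 to 120 N. Pads are 22 mm wide; open, the fingers measure 114 mm over their backs; the gripper's body (76 mm by 85 mm) begins 54 mm behind the grasp point. The pads swing forward as they close: fully open they stand 13 mm farther back than shut.
Start: joints at [-1.142, 0.353, 1.633, -0, 1.155, -0.002], TCP at [260.998, -567.898, 253.281] pointing down, gripper open.
Joint ranges: [-2.63, 2.63], [-0.92, 2.1], [0.06, 2.66], [-1.3, 4.44], [0, 2.69], [-3.02, 3.02]. Speed limits (rad/s): [2.22, 2.22, 2.79, 3.14, 3.14, 3.14].

## Interface

Orientations are given as [roll, pitch, yaw] about the fixed x, y, z axes, in that order (R = Rz(yaw) Ry(pitch) Rx(roll)).
In Python, from rig import r gives the robot as it stands.
- The arm moves only by the shell command python3 steer.py FILE [FORCE], which reads ROWS from the file FILE. ROWS is a JSON list of rows, 1 to 5 of them, each of 7 numbers: a rotation vector rx, ry, rz in rad, then dx, dy, dz in units of 50 mm, then the opening from 0.0 (shut) to 1.0 (fully open); each row shifts and turns the commanded pose from where the row before left it, along the tool's axes as they then stand; what a row does not reach is not made up. A row lasts 1/12 s, in which the tool goes at most 41.7 mm and 0.125 rad, less where a joint would pass 70% of its speed; a pose out of reach is approached as far as the arm can. The fingers move at their own pace and stop on an object; FORCE is the grip in N (left out, the last holds). Time passes only in rows, so rows that do not move let the fingers close. It prints the time, the measured TCP pose, the force, the opening and the grip force at its end. Input that does not fit is refused with a message, and nothing moves.
- r.sense(): the state, without advancing time (a new reading comes with each control period).
- r.grab_frame(name): name is "scene" or "side" or "wrist"; returns the picture (400x640x3 uint8, red, green, blue); there is no depth.
- r.camera_params(name): a dict with "fx", "fy", "cx", "cy" (pixels), "rvec" (rotation vector, rad) and "tvec" (3), from world to camera coordinates, as OpenCV has them. Camera axes: x right, y down, z forward; pixel columns grow to the right and rows downward; lengths in mm; the calibration is good to about 2 mm. A picture is of the moment at which its call begins: read the wrist's pose just before it. camera_params takes no time and is no camera call; for the wrist camera it gives the pose at the moment of the call.
- r.sign_off(): hands the job in; it is judged then, once.
The state is a dict: "clock": time; "qpos": joint angles; "qvel": joint speeds; "joint_efforts": joint torques, N m; "eef_pos": TCP position; "tcp_rot": TCP orientation; "contact_force": force on the tool from outside, world axes, zero at the start; "wrist_torque": the same for the moment, N m; "opening": opening from 0.0 (shut) to 1.0 (fully open); "grasp_force": force on a finger pad.
Only numpy, scipy, OpenCV 4.12 (cv2) and the standard library are available. Lean on these libraries where they do the work, as an engineer would, in place of code of your own. Each camera call takes 0.05 s, during which the arm holds its last target. There are 200 camera calls.

## Task

Without gripping or lifting it, use the fingertips to push the timber board that lies in front of the fence away from the robot until its long side lies flat against the fence, well before its end reaches the stop block. Then push it by its other end along the fence until it butts against the stop block, and leave it snug against both. Push gently, and leave the other things on the table where they are.

Things in the scene. Friction and masses are not known exactly. Their poses are not given: they have to be found in the camera images.
- board: the board to push: flat timber offcut, 140 mm long (own y), 38 mm wide (own x), 19 mm high, about 0.12 kg. It lies flat between fence and robot, within 22 degrees of parallel to the fence. Origin: centre of its underside, z up; its own +y points roughly like the fence's +y. It slides freely.
- fence: fixed straight fence: plywood rail with an aluminium track in its top, 26 mm thick (own x), 340 mm long (own y), 24 mm high. Origin: centre of its underside, z up. Its working face is the long face nearer the robot, at own x = -13 mm; own +x points away from the robot, own +y to the robot's left, turned by at most 17 degrees.
- stop_block: the fixed stop: a wooden block hanging on the robot side of the fence, near its left or right end. Origin: on the table under the fence's centre line, at mid width; axes parallel to the fence's. The block spans own x -65 to -15 mm, own y -18 to +18 mm, from the table up to 35 mm; a black knob on the fence line rises to 52 mm. The board butts against the side facing the fence's middle.
- parked_stop: a second, identical stop near the other end of the fence, folded back so that its block is behind the fence (own x +15 to +65 mm); not used, fixed, and not in the way of the board. Knob up to 52 mm. Origin and axes as for stop_block.
- long_offcut: bystander: longer, thicker loose timber offcut, 190 x 45 x 38 mm, well to the left of the fence. Origin: centre of underside, long along own y.
- tape_measure: bystander: loose pocket tape measure, 36 x 89 x 65 mm, to the left of the work. Origin: centre of underside.
- wax_tin: bystander: loose round flat tin, 70 mm across and 30 mm high, to the left of the work. Origin: centre of underside.
- fixings_box: bystander: small loose card box, 60 x 90 x 45 mm, to the right of the work near the robot. Origin: centre of underside.
- hex_bolt: bystander: loose steel hex bolt standing on its head just behind the fence, 22 mm across and 68 mm tall. Origin: centre of underside.
- glue_bottle: bystander: loose glue bottle, 61 mm across and 184 mm tall, far to the left. Origin: centre of underside.
- swivel_stool: fixed black stool standing on the table, right: post up to the seat 720 mm high, four bent legs. Origin on the table under the post. Its front leg has its foot at x -234, y +141 mm (world axes), is upright to 200 mm, then slopes in to the post at 480 mm up. An arm may start close beside it, on its right: then first draw away to the right and back, and pass round in front of the foot.
- stool_3: furniture, fixed: grey stool standing on the table behind and left of the fence, four splayed legs with feet 240 mm from its axis, seat 760 mm up, a foot ring of 200 mm radius about 300 mm up; origin on the table under the seat's centre. Keep the gripper and wrist clear of its legs.

How it is judged:
By the outcome, as a careful person would: the job done as asked, in the order asked, and still so for the second after the job is handed in, with the robot touching nothing.
It also fails if it takes over 54 s, if anything falls off the work surface, if the arm or the gripper's body presses on something with over 40 N, if the wrist force passes 120 N, or if a joint passes its speed limit or range.

## Working session

There is one attempt and no reset: what is moved stays moved. The work goes in short steps, Python scripts to look and compute and a shell command to move; the robot and the scene stay as the last step left them, time stands still between calls to the robot, and variables do not carry over. Pictures are saved under pics/ and viewed, at most 10 in all, crops included, and the job is handed in when it is done.

```bash
ls; mkdir -p pics
python3 - <<'E'
from rig import r
import cv2
print(r.sense())
for n in("scene","side"):
    cv2.imwrite(f"pics/{n}0.png",r.grab_frame(n)[:,:,::-1]); print(r.camera_params(n))
E
```

```text
pics
rig.py
steer.py
{'clock': 0.0, 'qpos': array([-1.14238361e+00,  3.53626506e-01,  1.63415077e+00,  1.53306507e-05,
        1.15520002e+00, -2.39081142e-03]), 'qvel': array([-0.0008094 ,  0.00096582,  0.00166359, -0.00039158,  0.00077286,
       -0.00192369]), 'joint_efforts': array([-1.51813358e-03, -6.05259347e+01, -3.42061543e+01, -1.33713456e-04,
        9.49459733e-03, -4.19044213e-06]), 'eef_pos': array([ 260.82124132, -567.47655938,  252.56805927]), 'tcp_rot': array([-3.14020804e+00, -1.73274412e-05,  4.30797314e-01]), 'contact_force': array([ 0.27493175,  0.38543704, -0.82100124]), 'wrist_torque': array([0.01751066, 0.01200909, 0.04888356]), 'grasp_force': 0.0, 'opening': 0.99726416813186}
{'fx': 489.52041648191084, 'fy': 489.52041648191084, 'cx': 316.6369924350664, 'cy': 206.27361818045958, 'rvec': array([ 0.96246667, -2.19765251,  1.34266874]), 'tvec': array([ 328.02255314,  222.30544159, 1072.44127527])}
{'fx': 502.2412686236484, 'fy': 502.2412686236484, 'cx': 321.99278015976654, 'cy': 193.31871319852115, 'rvec': array([ 1.27850377, -2.03736211,  1.0497253 ]), 'tvec': array([ 152.32868035,  298.89460173, 1306.95762315])}
```

View pics/scene0.png

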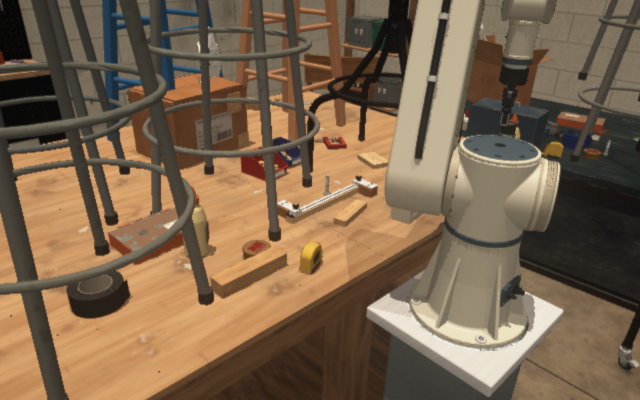

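View pics/side0.png

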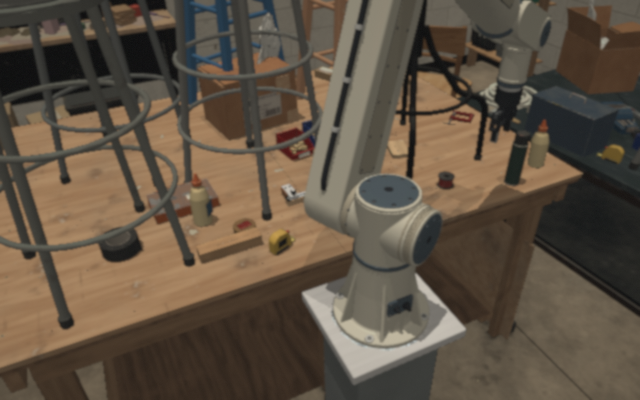

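The scene view shows the board at about (350,212), the fence running from (283,210) to (375,187) and a hex bolt at (326,185). The side view has the fence mostly hidden by the arm. Next I'll enlarge the scene view and cast rays.

```bash
cat > h.py <<'E'
import numpy as np,cv2
from rig import r
def ray(cam,px,z,p=None):
    p=p or r.camera_params(cam)
    R=cv2.Rodrigues(np.array(p["rvec"]))[0];t=np.array(p["tvec"])
    d=np.array([(px[0]-p["cx"])/p["fx"],(px[1]-p["cy"])/p["fy"],1])@R
    c=-R.T@t
    return np.round((c+d*(z-c[2])/d[2])[:2],1)
E
python3 - <<'E'
from h import *
im=cv2.imread("pics/scene0.png")[140:280,230:430]
cv2.imwrite("pics/c0.png",cv2.resize(im,None,fx=4,fy=4,interpolation=cv2.INTER_CUBIC))
for n,px,z in [("board",(350,210),19),("fenceL",(283,208),24),("fenceR",(375,187),24),("bolt",(326,193),0),("stool foot",(274,235),0),("stoolfoot2",(307,183),0),("blackfoot",(312,180),0),("tape",(311,270),0),("offcutR",(286,262),0)]: print(n,ray("scene",px,z))
E
```

```text
board [ 455.4 -113. ]
fenceL [585.1  31.7]
fenceR [ 502.9 -279.5]
bolt [ 608.2 -166.1]
stool foot [516.4 121.4]
stoolfoot2 [ 703.2 -171. ]
blackfoot [ 709.8 -199.8]
tape [330.4 157.6]
offcutR [396.5 180.7]
```

View pics/c0.png

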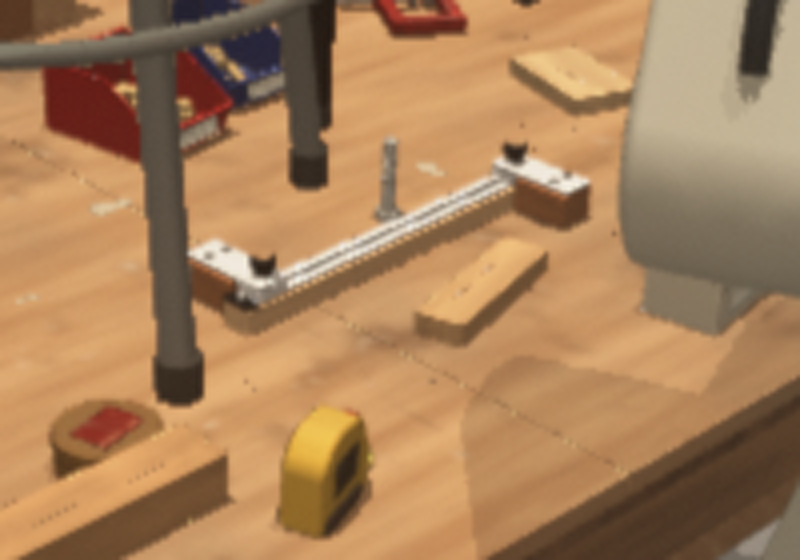

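The crop shows the stop block at the fence's right end (crop 545,190) and the parked stop at the left end. The board is between them at crop (480,290), with its right end nearer the fence. The black stool's feet still need locating, along with refined fence and board positions.

Run:
```python
from h import *
f=lambda x,y:(230+x/4-.4,140+y/4-.4)
P={"fence front bottom L":((250,333),0),"ff bot R":((513,212),0),"ff top L":((240,308),24),"ff top mid":((400,237),24),"ff top R":((513,190),24),
"bd NL top":((415,317),19),"bd L top far":((470,324),19),"bd R near":((548,252),19),"bd R far":((500,238),19),"bd bot":((460,342),0),"bd bot R":((545,270),0),
"stop bot near-left":((530,214),0),"stop botnear":((560,227),0),"stop botR":((588,210),0),"stop top":((558,192),35),"knobR":((515,145),52),"knobL":((263,256),52),"tape":((320,535),0),"bolt":((388,218),0)}
for k,(p,z) in P.items(): print(k,ray("scene",f(*p),z))
for p in [(478,157),(407,153),(449,150),(495,138)]: print("side foot",p,ray("side",p,0))
for p in [(362,138),(310,182),(333,88)]: print("scene foot",p,ray("scene",p,0))
im=cv2.imread("pics/side0.png")[60:200,370:570]
cv2.imwrite("pics/c1.png",cv2.resize(im,None,fx=4,fy=4,interpolation=cv2.INTER_CUBIC))
```

```text
fence front bottom L [534.3  41.1]
ff bot R [ 543.5 -245.6]
ff top L [533.7  50.8]
ff top mid [ 538.3 -111.5]
ff top R [ 538.1 -237.5]
bd NL top [450.2 -38.9]
bd L top far [417.8 -60.8]
bd R near [ 454.8 -185.1]
bd R far [ 494.2 -175. ]
bd bot [427.2 -62. ]
bd bot R [ 460.2 -189.8]
stop bot near-left [ 532.1 -253.3]
stop botnear [ 500.9 -253.9]
stop botR [ 506.3 -294.3]
stop top [ 497.5 -243.7]
knobR [ 554.7 -255.5]
knobL [542.   22.3]
tape [322.5 169.5]
bolt [ 601.3 -162. ]
side foot (478, 157) [ 494.1 -724.1]
side foot (407, 153) [ 642.9 -500.3]
side foot (449, 150) [ 587.8 -658.9]
side foot (495, 138) [ 582.5 -883.4]
scene foot (362, 138) [ 879.  -640.9]
scene foot (310, 182) [ 702.5 -183.9]
scene foot (333, 88) [ 1535.6 -1131.7]
```

View pics/c1.png

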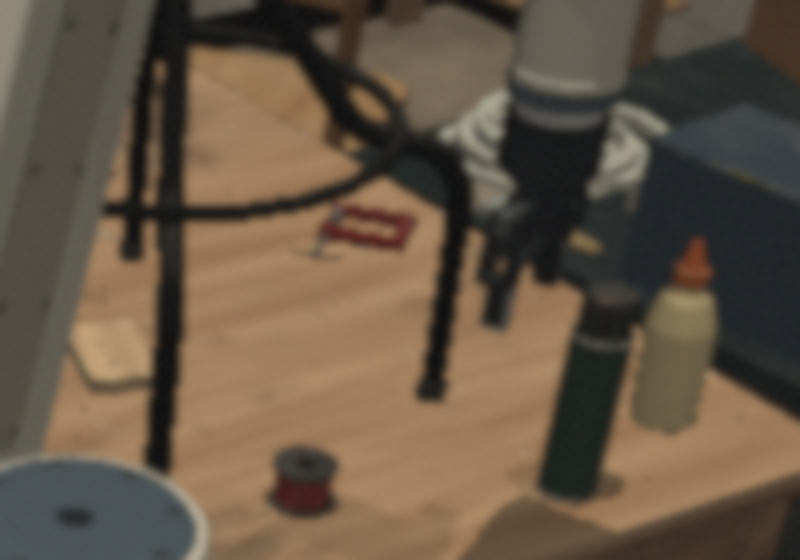

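The black stool has a foot at about (494,-724). From the given offset its post is near (635,-490) and the front foot near (401,-349). I'll retract toward the base, turn to align with the fence, and pass well in front of that foot.

The rows are not in the units I measure in: shifts go in units of 50 mm. I convert before sending: -35 mm is -0.7, -33 mm is -0.66.

```bash
python3 -c "
from rig import r;print(r.nose_length)"; echo '[[0, 0, 0.108, -0.12, -0.7, 0, 1], [0, 0, 0.108, -0.2, -0.7, 0, 1], [0, 0, 0.108, -0.26, -0.66, 0, 1], [0, 0, 0.1, -0.34, -0.64, 0, 1]]' > rows.txt && python3 steer.py rows.txt
```

```text
22.0
clock: 0.43
eef_pos: [179.4, -447.4, 252.6]
tcp_rot: [-3.141, 0.0, 0.002]
contact_force: [0.2, -0.0, 0.7]
opening: 1.004
grasp_force: 0.0
```

To row units: -40 mm is -0.8, -35 mm is -0.7.

```bash
echo '[[0, 0, 0, 0, -0.8, 0, 0.5], [0, 0, 0, 0, -0.8, 0, 0.5], [0, 0, 0, 0.3, -0.7, 0, 0.5], [0, 0, 0, 0.5, -0.64, 0, 0.5], [0, 0, 0, 0.5, -0.64, 0, 0.5]]' > rows.txt && python3 steer.py rows.txt && echo '[[0, 0, 0, 0.5, -0.64, 0, 0.5], [0, 0, 0, 0.6, -0.56, 0, 0.5], [0, 0, 0, 0.6, -0.5, 0, 0.5], [0, 0, 0, 0.4, -0.4, 0, 0.5], [0, 0, 0, 0, 0, 0, 0.5]]' > rows.txt && python3 steer.py rows.txt
python3 - <<'E'
from h import *
print(r.camera_params("wrist"),r.sense()["eef_pos"])
cv2.imwrite("pics/w1.png",r.grab_frame("wrist")[:,:,::-1])
E
```

```text
clock: 0.85
eef_pos: [243.8, -268.0, 253.3]
tcp_rot: [3.141, -0.0, 0.005]
contact_force: [1.1, -1.0, 0.2]
opening: 0.5
grasp_force: 0.0
clock: 1.27
eef_pos: [351.3, -161.0, 253.4]
tcp_rot: [-3.141, -0.002, 0.01]
contact_force: [-0.2, -0.4, -0.0]
opening: 0.505
grasp_force: 0.0
{'fx': 350.63146206071065, 'fy': 350.63146206071065, 'cx': 323.1868617611884, 'cy': 196.12120924758636, 'rvec': array([-2.07920676,  2.05854725,  0.29697015]), 'tvec': array([-163.60893119,  299.22867814,  477.44857823])} [ 351.28873761 -161.0116356   253.44312611]
```

View pics/w1.png

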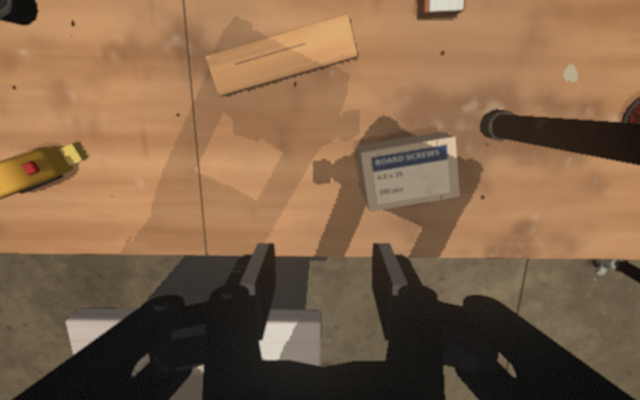

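The wrist view looks down with image up = +x. The board is at (206–358, 15–95), the fixings box at (410,170) and the front stool foot at (492,125). I'll move forward and up to bring the fence into view.

To row units: 30 mm is 0.6, -10 mm is -0.2.

```bash
echo '[[0, 0, 0, 0.6, -0.2, -0.4, 0.5], [0, 0, 0, 0.6, -0.2, -0.4, 0.5], [0, 0, 0, 0.5, -0.2, -0.4, 0.5], [0, 0, 0, 0, 0, 0, 0.5]]' > rows.txt && python3 steer.py rows.txt
python3 - <<'E'
from h import *
print(ray("wrist",(410,190),0),ray("wrist",(492,125),0))
print(r.sense()["eef_pos"])
cv2.imwrite("pics/w2.png",r.grab_frame("wrist")[:,:,::-1])
E
```

```text
clock: 1.65
eef_pos: [437.7, -133.7, 316.8]
tcp_rot: [3.14, -0.007, 0.007]
contact_force: [-0.1, 0.0, 0.4]
opening: 0.498
grasp_force: 0.0
[ 391.9 -246. ] [ 475.1 -340.4]
[ 437.74770799 -133.74944469  316.80740144]
```

View pics/w2.png

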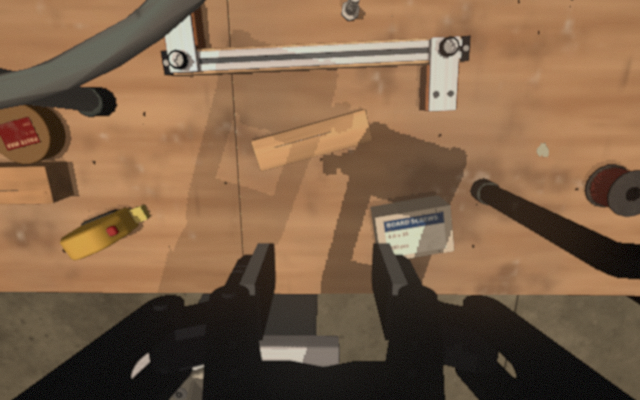

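The wrist view now shows the board at (251–369, 110–170), the fence face from (180,75) to (425,67) and the stop block at (440,85). The box, at (410,228), stays clear on the robot side. I'll enlarge for edges.

Run:
```python
import cv2
im=cv2.imread("pics/w2.png")[20:185,160:480]
cv2.imwrite("pics/c2.png",cv2.resize(im,None,fx=2.5,fy=2.5,interpolation=cv2.INTER_CUBIC))
```

```text
(no output)
```

View pics/c2.png

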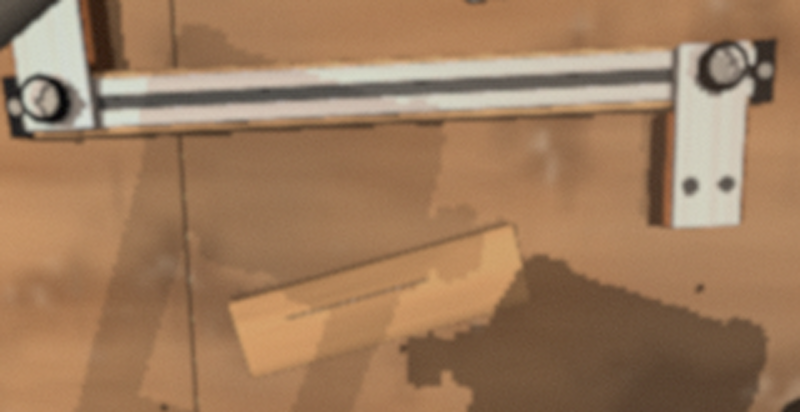

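Run:
```python
from h import *
f=lambda x,y:(160+x/2.5-.3,20+y/2.5-.3)
for k,p,z in [("FL",(230,302),19),("NL",(253,377),19),("FR",(513,223),19),("NR",(527,298),19),("fenceL",(100,130),24),("fenceR",(640,112),24),("fbotL",(100,136),0),("fbotR",(640,115),0),("stop bot",(650,223),0),("stop top",(673,226),35),("stop topR",(741,226),35)]:
    print(k,ray("wrist",f(*p),z))
for k,p in [("foot3",(103,100)),("box",(378,265))]: print(k,ray("wrist",p,0))
```

```text
FL [453. -49.]
NL [416.9 -58.3]
FR [ 490.2 -181.3]
NR [ 455.8 -189.3]
fenceL [529.1   3.8]
fenceR [ 538.2 -234.7]
fbotL [527.7  12. ]
fbotR [ 538.8 -240.8]
stop bot [ 489.9 -249.6]
stop top [ 490.  -250.5]
stop topR [ 490.2 -280.7]
foot3 [497.6 130.4]
box [ 281.7 -209.9]
```

Fence yaw is about 0.04, with its face at x≈534 at y=-120 and the stop face at y≈-249. The board centre is about (454,-119) with yaw 0.274, leaving roughly 58 mm of end gap. I'll come down behind it with the fingers spread and the tool y axis along the fence.

```bash
python3 - <<'E'
from h import *
for p in [(373,205),(450,195)]: print(ray("wrist",p,45))
E
echo '[[0, 0, -0.033, -0.52, -0.2, 0.4, 0.8], [0, 0, 0, -0.52, -0.2, 0.4, 0.8], [0, 0, 0, 0, 0, 0.8, 0.8], [0, 0, 0, 0, 0, 0.8, 0.8], [0, 0, 0, 0, 0, 0.8, 0.8]]' > rows.txt && python3 steer.py rows.txt && echo '[[0, 0, 0, 0, 0, 0.8, 0.8], [0, 0, 0, 0, 0, 0.6, 0.8], [0, 0, 0, 0, 0, 0.6, 0.8], [0, 0, 0, 0, 0, 0, 0.8]]' > rows.txt && python3 steer.py rows.txt
```

```text
[ 382.3 -192.2]
[ 395.1 -280.8]
clock: 2.12
eef_pos: [378.4, -115.3, 151.9]
tcp_rot: [3.141, -0.001, 0.039]
contact_force: [1.4, -0.1, 0.4]
opening: 0.8
grasp_force: 0.0
clock: 2.45
eef_pos: [375.2, -114.2, 48.8]
tcp_rot: [-3.138, 0.01, 0.039]
contact_force: [-0.9, 0.2, -1.1]
opening: 0.798
grasp_force: 0.0
```

To row units: 12 mm is 0.24, 10 mm is 0.2.

```bash
echo '[[0, 0, 0, 0, 0, 0.24, 0.8], [0, 0, 0, 0, 0, 0.2, 0.8], [0, 0, 0, 0, 0, 0, 0.8], [0, 0, 0, 0, 0, 0, 0.8]]' > rows.txt && python3 steer.py rows.txt
python3 - <<'E'
from h import *
print(r.sense()["eef_pos"]);cv2.imwrite("pics/w3.png",r.grab_frame("wrist")[:,:,::-1])
E
```

```text
clock: 2.78
eef_pos: [379.9, -115.0, 32.1]
tcp_rot: [-3.141, 0.001, 0.039]
contact_force: [0.4, -0.7, -0.0]
opening: 0.801
grasp_force: 0.0
[ 379.89365978 -115.04184873   32.09358871]
```

View pics/w3.png

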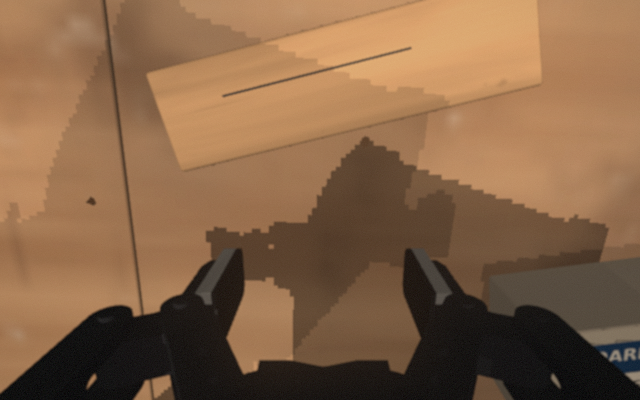

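The fingers sit behind the board, which is at (150–540, 0–170) with its left near corner at (183,170). The right finger clears the box at (490,275). Lower slightly and approach, then push slowly.

To row units: 6 mm is 0.12, 8 mm is 0.16.

```bash
echo '[[0, 0, 0, 0, 0, 0.14, 0.8], [0, 0, 0, 0.12, 0, 0, 0.8], [0, 0, 0, 0.16, 0, 0, 0.8], [0, 0, 0, 0.16, 0, 0, 0.8], [0, 0, 0, 0.12, 0, 0, 0.8]]' > rows.txt && python3 steer.py rows.txt && echo '[[0, 0, 0, 0.08, 0, 0, 0.8], [0, 0, 0, 0.08, 0, 0, 0.8], [0, 0, 0, 0.08, 0, 0, 0.8], [0, 0, 0, 0.08, 0, 0, 0.8], [0, 0, 0, 0.08, 0, 0, 0.8]]' > rows.txt && python3 steer.py rows.txt && echo '[[0, 0, 0, 0.08, 0, 0, 0.8], [0, 0, 0, 0.08, 0, 0, 0.8], [0, 0, 0, 0.08, 0, 0, 0.8], [0, 0, 0, 0.08, 0, 0, 0.8], [0, 0, 0, 0, 0, 0, 0.8]]' > rows.txt && python3 steer.py rows.txt
python3 - <<'E'
from h import *
print(r.sense()["eef_pos"]);cv2.imwrite("pics/w4.png",r.grab_frame("wrist")[:,:,::-1])
E
```

```text
clock: 3.25
eef_pos: [410.5, -113.6, 24.6]
tcp_rot: [3.141, -0.001, 0.04]
contact_force: [-0.1, 0.1, 0.9]
opening: 0.799
grasp_force: 0.0
clock: 3.67
eef_pos: [428.8, -112.6, 24.2]
tcp_rot: [-3.141, 0.0, 0.04]
contact_force: [-0.3, 0.2, -0.4]
opening: 0.801
grasp_force: 0.2
clock: 4.08
eef_pos: [445.8, -112.2, 24.4]
tcp_rot: [3.141, -0.001, 0.04]
contact_force: [-0.1, -0.5, 0.1]
opening: 0.8
grasp_force: 0.0
[ 445.75912249 -112.16931137   24.3921064 ]
```

View pics/w4.png

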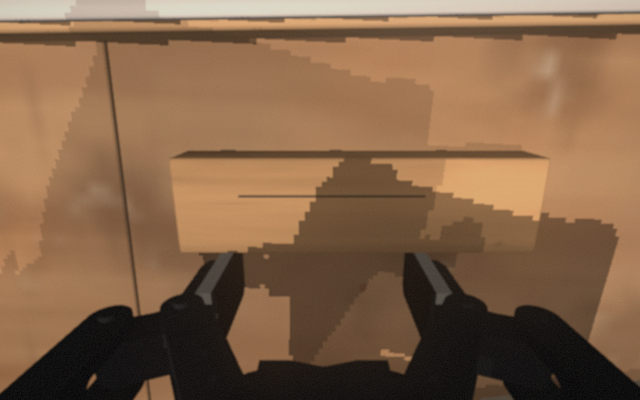

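The board is aligned with both fingertips (top at 172–548, 158–252), and the fence's lower edge is at about row 40. I'll push on most of the gap and compare the fence and board angles.

```bash
python3 - <<'E'
from h import *
a,b=ray("wrist",(0,42),0),ray("wrist",(639,38),0); print(a,b,-(a-b)[0]/(a-b)[1])
a,b=ray("wrist",(0,35),24),ray("wrist",(639,24),24); print(a,b,-(a-b)[0]/(a-b)[1])
a,b=ray("wrist",(172,158),19),ray("wrist",(548,158),19); print(a,b,-(a-b)[0]/(a-b)[1])
a,b=ray("wrist",(180,252),19),ray("wrist",(535,252),19); print(a,b)
E
echo '[[0, 0, 0, 0.08, 0, 0, 0.8], [0, 0, 0, 0.08, 0, 0, 0.8], [0, 0, 0, 0.08, 0, 0, 0.8], [0, 0, 0, 0.08, 0, 0, 0.8], [0, 0, 0, 0.08, 0, 0, 0.8]]' > rows.txt && python3 steer.py rows.txt && echo '[[0, 0, 0, 0.06, 0, 0, 0.8], [0, 0, 0, 0.06, 0, 0, 0.8], [0, 0, 0, 0.04, 0, 0, 0.8], [0, 0, 0, 0, 0, 0, 0.8]]' > rows.txt && python3 steer.py rows.txt
```

```text
[530.7  14.9] [ 541.6 -227.9] 0.04489291598023055
[530.5  -6.1] [ 541.5 -207. ] 0.0547536087605774
[492.2 -55.1] [ 497.6 -191.1] 0.039705882352941424
[455.  -55.2] [ 460.5 -194.2]
clock: 4.55
eef_pos: [465.1, -111.3, 24.3]
tcp_rot: [3.142, -0.0, 0.04]
contact_force: [-1.0, 0.1, -0.5]
opening: 0.798
grasp_force: 0.3
clock: 4.88
eef_pos: [473.2, -110.9, 24.3]
tcp_rot: [3.142, -0.0, 0.04]
contact_force: [0.7, 0.3, -0.3]
opening: 0.8
grasp_force: 0.0
```

```bash
echo '[[0, 0, -0.006, 0.04, 0, 0, 0.8], [0, 0, 0, 0.04, 0, 0, 0.8], [0, 0, 0, 0.04, 0, 0, 0.8], [0, 0, 0, 0.04, 0, 0, 0.8], [0, 0, 0, 0.02, 0, 0, 0.8]]' > rows.txt && python3 steer.py rows.txt && echo '[[0, 0, 0, 0.02, 0, 0, 0.8], [0, 0, 0, 0.02, 0, 0, 0.8], [0, 0, 0, 0.02, 0, 0, 0.8]]' > rows.txt && python3 steer.py rows.txt&& echo '[[0, 0, 0, 0.02, 0, 0, 0.8], [0, 0, 0, 0.02, 0, 0, 0.8]]' > rows.txt && python3 steer.py rows.txt
```

```text
clock: 5.3
eef_pos: [482.0, -110.6, 24.3]
tcp_rot: [3.142, -0.0, 0.046]
contact_force: [-0.2, -0.2, 0.2]
opening: 0.797
grasp_force: 0.2
clock: 5.55
eef_pos: [484.6, -110.4, 24.3]
tcp_rot: [-3.142, 0.0, 0.046]
contact_force: [-0.8, -0.7, 0.4]
opening: 0.794
grasp_force: 0.5
clock: 5.72
eef_pos: [486.7, -110.3, 24.3]
tcp_rot: [3.142, -0.0, 0.046]
contact_force: [-0.9, 0.2, 0.4]
opening: 0.803
grasp_force: 0.3
```

```bash
echo '[[0, 0, 0, 0.014, 0, 0, 0.8], [0, 0, 0, 0.014, 0, 0, 0.8]]' > rows.txt && python3 steer.py rows.txt && echo '[[0, 0, 0, 0.014, 0, 0, 0.8], [0, 0, 0, 0, 0, 0, 0.8]]' > rows.txt && python3 steer.py rows.txt&& echo '[[0, 0, 0, 0.014, 0, 0, 0.8], [0, 0, 0, 0, 0, 0, 0.8]]' > rows.txt && python3 steer.py rows.txt
python3 - <<'E'
from h import *
print(r.sense()["eef_pos"],r.sense()["contact_force"]);cv2.imwrite("pics/w5.png",r.grab_frame("wrist")[:,:,::-1])
E
```

```text
clock: 5.88
eef_pos: [488.1, -110.2, 24.3]
tcp_rot: [-3.142, -0.0, 0.046]
contact_force: [-1.5, -0.5, 0.8]
opening: 0.795
grasp_force: 0.4
clock: 6.05
eef_pos: [488.3, -110.2, 24.2]
tcp_rot: [-3.141, 0.001, 0.046]
contact_force: [-3.0, -0.2, 0.7]
opening: 0.8
grasp_force: 1.1
clock: 6.22
eef_pos: [488.4, -110.1, 24.1]
tcp_rot: [-3.141, 0.002, 0.046]
contact_force: [-5.3, -1.9, 2.4]
opening: 0.798
grasp_force: 2.3
[ 488.4348152  -110.14008064   24.11725899] [-5.26696532 -1.91663354  2.37503066]
```

View pics/w5.png

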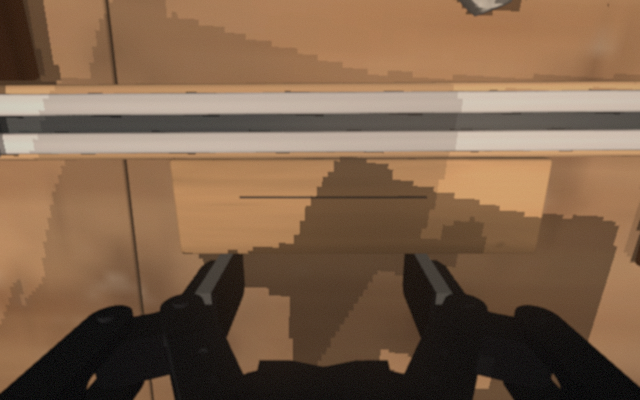

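The board's long side is flat against the fence, with its far edge meeting the fence face at row 158 over 172–548. Force is about 5 N and there's still about 57 mm to the stop. I'll back off and check stool_3's ring clearance for the end push.

```bash
echo '[[0, 0, 0, -0.16, 0, 0, 0.8], [0, 0, 0, -0.4, 0, 0, 0.5], [0, 0, 0, -0.1, 0, -0.7, 0.2], [0, 0, 0, 0, 0, -0.6, 0], [0, 0, 0, 0, 0, 0, 0]]' > rows.txt && python3 steer.py rows.txt
python3 - <<'E'
from h import *
P=[ray("scene",p,300) for p in [(318,125),(143,126),(232,154),(300,146),(165,146)]]
print(P)
(A)=np.array(P);M=np.c_[2*A,np.ones(len(A))];c=np.linalg.lstsq(M,(A**2).sum(1),rcond=None)[0]
print("ring",c[:2],np.sqrt(c[2]+c[0]**2+c[1]**2))
print(ray("scene",(274,237),0),ray("scene",(307,184),0),ray("scene",(208,172),0))
# board left-end corners in w5 from pose then
E
```

```text
clock: 6.68
eef_pos: [458.7, -112.4, 93.4]
tcp_rot: [3.14, -0.007, 0.045]
contact_force: [1.5, -1.1, 0.6]
opening: 0.236
grasp_force: 0.0
[array([465.9,  15.1]), array([729.7, 347.4]), array([442.4, 289. ]), array([385.4, 147.2]), array([574.5, 372.7])]
ring [609.41234494 165.39418036] 213.84949273957326
[508.3 128. ] [ 697.4 -165.7] [991.1  27.2]
```

Run:
```python
from h import *
p=r.camera_params("scene");K=np.array([[p["fx"],0,p["cx"]],[0,p["fy"],p["cy"]],[0,0,1.]])
a=np.linspace(0,2*np.pi,73)
for z,R in((300,200),(450,180)):
    q=cv2.projectPoints(np.c_[750+R*np.cos(a),77+R*np.sin(a),0*a+z],p["rvec"],p["tvec"],K,None)[0][:,0]
    print(z,q.min(0),q.max(0))
print(np.linalg.norm(np.array([513,-25])-[750,77]))
for px in [(318,125),(143,126)]: print(ray("scene",px,200),ray("scene",px,250))
```

```text
300 [156.3711863   86.40089353] [303.30884808 127.63816547]
450 [156.97508561  37.47807944] [296.40172194  62.63708687]
258.0174412709342
[ 683.1 -195.4] [574.5 -90.2]
[1014.9  222.5] [872.3 284.9]
```

Run:
```python
from h import *
rv=np.array([-2.07920676,2.05854725,.29697015]);t=np.array([-163.60893119,299.22867814,477.44857823])
R=cv2.Rodrigues(rv)[0];d=np.array([437.75-351.29,-133.75+161.01,316.8-253.44])
p=dict(fx=350.63,fy=350.63,cx=323.19,cy=196.12,rvec=rv,tvec=t-R@d)
print("cam",-R.T@p["tvec"])
C=np.array([750,77])
for z in (200,230,260,300):
    print(z,[(ray(0,q,z,p).tolist(),round(np.linalg.norm(ray(0,q,z,p)-C))) for q in((10,105),(100,75),(200,5))],[round(np.linalg.norm(ray("scene",q,z)-C)) for q in((318,125),(143,126),(232,154),(300,146))])
```

```text
cam [ 509.32754212 -132.92273638  437.24148099]
200 [([500.1, 72.9], 250), ([519.3, 10.7], 240), ([560.3, -57.0], 232)] [280, 302, 120, 199]
230 [([501.3, 46.9], 251), ([518.1, -7.5], 247), ([553.8, -66.6], 243)] [248, 256, 196, 233]
260 [([502.4, 20.9], 254), ([516.8, -25.6], 255), ([547.4, -76.2], 254)] [245, 240, 272, 286]
300 [([504.0, -13.8], 262), ([515.1, -49.9], 267), ([538.8, -89.0], 269)] [291, 271, 374, 371]
```

From the two views, stool_3's ring passes near (517,-20) at z≈240. A vertical wrist at the board's left end would hit it, so I'll tilt the tool 0.5 rad back toward the robot with fingers shut and push the end that way.

To row units: -23 mm is -0.46.

```bash
echo '[[0, 0.125, 0, 0, -0.46, 0, 0], [0, 0.125, 0, 0, -0.46, 0, 0], [0, 0.125, 0, 0, -0.46, 0, 0], [0, 0.125, 0, 0, -0.46, 0, 0], [0, 0, 0, 0, 0, 0, 0]]' > rows.txt && python3 steer.py rows.txt
```

```text
clock: 7.1
eef_pos: [455.2, -33.5, 89.3]
tcp_rot: [-3.11, -0.372, 0.049]
contact_force: [-0.4, -0.6, -0.3]
opening: 0.001
grasp_force: 0.0
```

```bash
echo '[[0, 0, 0, 0, 0, 0, 0], [0, 0, 0, 0, 0, 0, 0]]' > rows.txt && python3 steer.py rows.txt; python3 -c "
from rig import r;print(r.sense()['qpos'])"
```

```text
clock: 7.27
eef_pos: [458.3, -35.6, 90.1]
tcp_rot: [-3.113, -0.372, 0.05]
contact_force: [0.6, 0.4, 0.5]
opening: 0.002
grasp_force: 0.0
[-0.15091272  0.25616822  2.349318    0.52201429  0.20294813  0.86963184]
```

To row units: -7 mm is -0.14, 18 mm is 0.36.

```bash
echo '[[0, 0, 0, 0, -0.14, 0, 0], [0, 0, 0, 0, -0.14, 0, 0], [0, 0, 0, -0.14, 0, 0.36, 0], [0, 0, 0, -0.14, 0, 0.36, 0], [0, 0, 0, 0, 0, 0, 0]]' > rows.txt && python3 steer.py rows.txt; echo '[[0, 0, 0, -0.14, 0, 0.36, 0], [0, 0, 0, 0, 0, 0, 0]]' > rows.txt && python3 steer.py rows.txt; python3 -c "
from rig import r;print(r.sense()['qpos'])"
```

```text
clock: 7.68
eef_pos: [457.6, -18.9, 61.5]
tcp_rot: [-3.107, -0.372, 0.049]
contact_force: [-1.3, 0.1, 0.2]
opening: -0.002
grasp_force: 0.0
clock: 7.85
eef_pos: [458.5, -17.3, 55.5]
tcp_rot: [-3.103, -0.376, 0.049]
contact_force: [-0.4, 0.3, -0.2]
opening: -0.0
grasp_force: 0.0
[-0.10827866  0.3472854   2.36996993  1.02559972  0.11265717  0.40068135]
```

```bash
echo '[[0, 0, 0, 0.18, 0, 0.08, 0], [0, 0, 0, 0.18, 0, 0.08, 0], [0, 0, 0, 0.18, 0, 0.08, 0], [0, 0, 0, 0.18, 0, 0.08, 0], [0, 0, 0, 0.14, 0, 0.06, 0]]' > rows.txt && python3 steer.py rows.txt; echo '[[0, 0, 0, 0, 0, 0, 0], [0, 0, 0, 0, 0, 0, 0]]' > rows.txt && python3 steer.py rows.txt; python3 -c "
from rig import r;print(r.sense()['qpos'])"
```

```text
clock: 8.27
eef_pos: [506.2, -14.7, 54.7]
tcp_rot: [-3.104, -0.377, 0.05]
contact_force: [0.2, -1.3, 0.4]
opening: 0.001
grasp_force: 0.0
clock: 8.43
eef_pos: [505.2, -14.4, 54.4]
tcp_rot: [-3.104, -0.376, 0.05]
contact_force: [-0.3, 0.1, -0.2]
opening: 0.0
grasp_force: 0.0
[-0.0871608   0.39103224  2.27778811  0.70058741  0.13640071  0.74654072]
```

```bash
echo '[[0, 0, 0, -0.04, 0, 0.1, 0], [0, 0, 0, -0.04, 0, 0.1, 0], [0, 0, 0, -0.04, 0, 0.1, 0], [0, 0, 0, -0.04, 0, 0.1, 0], [0, 0, 0, 0, 0, 0, 0]]' > rows.txt && python3 steer.py rows.txt
python3 - <<'E'
from h import *
print(r.sense()['qpos'],r.sense()["eef_pos"]);cv2.imwrite("pics/w6.png",r.grab_frame("wrist")[:,:,::-1])
for n in ("scene",): cv2.imwrite("pics/s6.png",r.grab_frame(n)[:,:,::-1])
E
```

```text
clock: 8.85
eef_pos: [503.5, -13.3, 31.8]
tcp_rot: [-3.103, -0.374, 0.049]
contact_force: [-0.4, -0.3, -0.7]
opening: -0.002
grasp_force: 0.0
[-0.08522019  0.44534946  2.28568522  1.10411755  0.09815785  0.34319326] [503.47795382 -13.33501585  31.83864206]
```

The rows are not in the units I measure in: shifts go in units of 50 mm. I convert before sending: 4 mm is 0.08.

```bash
echo '[[0, 0, 0, 0, 0.08, 0, 0], [0, 0, 0, 0, 0.08, 0, 0], [0, 0, 0, 0, 0.08, 0, 0], [0, 0, 0, 0, 0.08, 0, 0], [0, 0, 0, 0, 0.08, 0, 0]]' > rows.txt && python3 steer.py rows.txt && echo '[[0, 0, 0, 0, 0.06, 0, 0], [0, 0, 0, 0, 0.06, 0, 0], [0, 0, 0, 0, 0.06, 0, 0], [0, 0, 0, 0, 0.06, 0, 0], [0, 0, 0, 0, 0.06, 0, 0]]' > rows.txt && python3 steer.py rows.txt && echo '[[0, 0, 0, 0, 0.06, 0, 0], [0, 0, 0, 0, 0.06, 0, 0], [0, 0, 0, 0, 0.06, 0, 0], [0, 0, 0, 0, 0.06, 0, 0], [0, 0, 0, 0, 0.06, 0, 0]]' > rows.txt && python3 steer.py rows.txt; python3 -c "
from rig import r;print(r.sense()['qpos'])"
```

```text
clock: 9.37
eef_pos: [505.9, -33.8, 31.9]
tcp_rot: [-3.103, -0.376, 0.05]
contact_force: [0.4, 0.8, -0.1]
opening: 0.001
grasp_force: 0.0
clock: 9.78
eef_pos: [506.7, -48.3, 31.1]
tcp_rot: [-3.103, -0.376, 0.05]
contact_force: [0.2, 1.5, 0.8]
opening: 0.003
grasp_force: 0.7
clock: 10.2
eef_pos: [507.7, -63.4, 30.6]
tcp_rot: [-3.103, -0.376, 0.05]
contact_force: [-0.5, 1.5, 1.4]
opening: -0.002
grasp_force: 0.9
[-0.20959002  0.45707917  2.26365758  1.10969224  0.14718926  0.22215663]
```

To row units: 3 mm is 0.06.

```bash
echo '[[0, 0, 0, 0, 0.06, 0, 0], [0, 0, 0, 0, 0.06, 0, 0], [0, 0, 0, 0, 0.06, 0, 0], [0, 0, 0, 0, 0.06, 0, 0], [0, 0, 0, 0, 0.06, 0, 0]]' > rows.txt && python3 steer.py rows.txt && echo '[[0, 0, 0, 0, 0.04, 0, 0], [0, 0, 0, 0, 0.04, 0, 0], [0, 0, 0, 0, 0.04, 0, 0], [0, 0, 0, 0, 0.04, 0, 0]]' > rows.txt && python3 steer.py rows.txt && echo '[[0, 0, 0, 0, 0.02, 0, 0], [0, 0, 0, 0, 0.02, 0, 0], [0, 0, 0, 0, 0.02, 0, 0]]' > rows.txt && python3 steer.py rows.txt
python3 - <<'E'
from h import *
cv2.imwrite("pics/w7.png",r.grab_frame("wrist")[:,:,::-1]);p=r.camera_params("wrist");print(p)
E
```

```text
clock: 10.62
eef_pos: [508.7, -78.4, 30.1]
tcp_rot: [-3.103, -0.376, 0.05]
contact_force: [-0.0, 2.0, 1.3]
opening: 0.005
grasp_force: 0.9
clock: 10.95
eef_pos: [509.2, -86.3, 29.8]
tcp_rot: [-3.103, -0.376, 0.05]
contact_force: [-0.5, 1.8, 0.4]
opening: -0.002
grasp_force: 0.9
clock: 11.2
eef_pos: [509.3, -89.1, 29.7]
tcp_rot: [-3.103, -0.376, 0.05]
contact_force: [-1.4, 1.7, 0.7]
opening: 0.001
grasp_force: 0.9
{'fx': 350.63146206071065, 'fy': 350.63146206071065, 'cx': 323.1868617611884, 'cy': 196.12120924758636, 'rvec': array([ 2.22254713, -2.08967163,  0.05301484]), 'tvec': array([-119.77788219,  538.54892351,  124.53278693])}
```

```bash
echo '[[0, 0, 0, 0, 0.02, 0, 0], [0, 0, 0, 0, 0.02, 0, 0], [0, 0, 0, 0, 0.02, 0, 0]]' > rows.txt && python3 steer.py rows.txt && echo '[[0, 0, 0, 0, 0.02, 0, 0], [0, 0, 0, 0, 0.02, 0, 0]]' > rows.txt && python3 steer.py rows.txt && echo '[[0, 0, 0, 0, 0.02, 0, 0], [0, 0, 0, 0, 0.02, 0, 0]]' > rows.txt && python3 steer.py rows.txt
```

```text
clock: 11.5
eef_pos: [509.6, -92.1, 29.6]
tcp_rot: [-3.103, -0.376, 0.05]
contact_force: [-1.2, 1.3, 1.7]
opening: 0.004
grasp_force: 0.8
clock: 11.67
eef_pos: [509.7, -94.2, 29.5]
tcp_rot: [-3.103, -0.376, 0.05]
contact_force: [-0.4, 2.3, 2.0]
opening: -0.002
grasp_force: 0.9
clock: 11.83
eef_pos: [509.6, -95.0, 29.4]
tcp_rot: [-3.101, -0.375, 0.05]
contact_force: [0.2, 11.1, 4.0]
opening: -0.0
grasp_force: 5.7
```

Seated against the stop (11 N). I'll back off, straighten the tool and give a light confirming press toward the fence with the fingers spread.

```bash
echo '[[0, 0, 0, 0, 0, 0, 0], [0, 0, 0, 0, -0.08, 0, 0], [0, 0, 0, 0, -0.24, 0, 0], [0, 0, 0, -0.1, 0, -0.4, 0], [0, 0, 0, -0.2, 0, -0.5, 0]]' > rows.txt && python3 steer.py rows.txt && echo '[[0, 0, 0, -0.3, 0, -0.5, 0], [0, -0.1, 0, -0.3, 0, 0, 0], [0, -0.1, 0, 0, 0.2, 0, 0], [0, -0.1, 0, 0, 0.2, 0, 0], [0, -0.07, 0, 0, 0.2, 0, 0.4]]' > rows.txt && python3 steer.py rows.txt && echo '[[0, 0, 0, 0, 0, 0, 0.6], [0, 0, 0, 0, 0, 0, 0.8]]' > rows.txt && python3 steer.py rows.txt
```

```text
clock: 12.25
eef_pos: [478.8, -83.2, 65.9]
tcp_rot: [-3.104, -0.375, 0.05]
contact_force: [-0.7, -0.3, 1.0]
opening: -0.003
grasp_force: 0.0
clock: 12.67
eef_pos: [452.0, -109.8, 80.7]
tcp_rot: [-3.097, -0.085, 0.066]
contact_force: [1.7, 0.0, -0.5]
opening: 0.125
grasp_force: 0.0
clock: 12.83
eef_pos: [452.4, -108.2, 79.6]
tcp_rot: [-3.093, -0.091, 0.066]
contact_force: [-1.0, 0.1, -0.3]
opening: 0.419
grasp_force: 0.0
```

```bash
python3 -c "
from scipy.spatial.transform import Rotation as R
a=R.from_euler('xyz',[-3.093,-.091,.066]);b=R.from_euler('xyz',[3.14159,0,.047]);print((a.inv()*b).as_rotvec())"
python3 - <<'E'
from h import *
# straight dark/bright edges of the board's surroundings before seating check
p=r.camera_params("wrist");K=np.array([[p["fx"],0,p["cx"]],[0,p["fy"],p["cy"]],[0,0,1.]])
im=r.grab_frame("wrist");cv2.imwrite("pics/w8.png",im[:,:,::-1])
g=cv2.GaussianBlur(cv2.cvtColor(im,cv2.COLOR_RGB2GRAY),(3,3),0)
for x1,y1,x2,y2 in cv2.createLineSegmentDetector().detect(g)[0][:,0]:
    a,b=ray(0,(x1,y1),19,p),ray(0,(x2,y2),19,p)
    if np.hypot(*(a-b))>25 and a[0]>470: print(a,b)
E
```

```text
[-0.04942481 -0.09051838  0.021194  ]
[548.8   7.6] [ 562.1 -249. ]
[ 555.7 -250.6] [542.3   7.9]
[527.4   8.5] [530.1  48.4]
[ 569.4 -247.3] [556.4   9.9]
[ 507.7 -246.4] [ 544.1 -244.3]
[536.    5.5] [ 549.3 -252.1]
[531.5  13.1] [ 540.1 -143.5]
[ 491.2 -263. ] [ 494.9 -236.3]
[ 537.2 -106. ] [ 511.6 -107.7]
[529.7 -22.3] [529.5   7.2]
[ 546.3 -231.3] [ 545.1 -197.7]
[530.1 -33.6] [456.7 -33.6]
[532.9 -84.4] [532.7 -55.1]
[ 527.  -200.3] [ 523.4 -132.1]
[ 544.5 -196. ] [ 543.4 -164.2]
[ 525.2 -131.9] [ 528.8 -200. ]
[ 540.3 -144.1] [ 545.  -235.2]
[535.4 -24.3] [534.9   0.9]
[539.1 -94.3] [538.3 -67.3]
[ 542.7 -161.8] [ 541.4 -130.2]
[ 543.6 -242.7] [ 536.6 -107.8]
[ 493.  -260.9] [ 521.6 -258.4]
[ 542.4 -253.9] [ 493.  -256.8]
[ 501.7 -124.5] [ 504. -173.]
[ 505.3 -196.6] [ 507.  -226.6]
```

Parallel in all lines (slopes ≈0.052), and the right end is at the stop. One light press will confirm.

```bash
echo '[[-0.049, -0.09, 0.018, 0, 0.4, 0, 0.8], [0, 0, 0, -0.06, 0.5, 0, 0.8], [0, 0, 0, -0.06, 0.42, 0, 0.8], [0, 0, 0, 0, 0, 0.4, 0.8], [0, 0, 0, 0, 0, 0.4, 0.8]]' > rows.txt && python3 steer.py rows.txt && echo '[[0, 0, 0, 0, 0, 0.28, 0.8], [0, 0, 0, 0, 0, 0, 0.8], [0, 0, 0, 0, 0, 0, 0.8]]' > rows.txt && python3 steer.py rows.txt
```

```text
clock: 13.3
eef_pos: [448.9, -174.6, 38.7]
tcp_rot: [-3.141, -0.001, 0.049]
contact_force: [-0.1, 0.3, -0.6]
opening: 0.801
grasp_force: 0.0
clock: 13.55
eef_pos: [447.4, -173.4, 24.1]
tcp_rot: [-3.139, 0.004, 0.05]
contact_force: [1.0, 0.6, 0.5]
opening: 0.801
grasp_force: 0.0
```

```bash
echo '[[0, 0, 0, 0.18, 0, 0, 0.8], [0, 0, 0, 0.18, 0, 0, 0.8], [0, 0, 0, 0.18, 0, 0, 0.8], [0, 0, 0, 0.14, 0, 0, 0.8], [0, 0, 0, 0.06, 0, 0, 0.8]]' > rows.txt && python3 steer.py rows.txt && echo '[[0, 0, 0, 0.03, 0, 0, 0.8], [0, 0, 0, 0.02, 0, 0, 0.8]]' > rows.txt && python3 steer.py rows.txt && echo '[[0, 0, 0, 0.02, 0, 0, 0.8], [0, 0, 0, 0, 0, 0, 0.8]]' > rows.txt && python3 steer.py rows.txt
```

```text
clock: 13.97
eef_pos: [488.3, -172.6, 25.3]
tcp_rot: [3.141, 0.0, 0.051]
contact_force: [0.1, 0.5, 0.2]
opening: 0.802
grasp_force: 0.0
clock: 14.13
eef_pos: [488.7, -172.2, 24.6]
tcp_rot: [-3.141, 0.002, 0.051]
contact_force: [0.6, 0.7, 0.1]
opening: 0.802
grasp_force: 0.0
clock: 14.3
eef_pos: [489.3, -172.3, 24.6]
tcp_rot: [-3.141, 0.003, 0.05]
contact_force: [0.3, -0.1, -0.7]
opening: 0.8
grasp_force: 0.0
```

```bash
echo '[[0, 0, 0, 0.02, 0, 0, 0.8], [0, 0, 0, 0, 0, 0, 0.8]]' > rows.txt && python3 steer.py rows.txt && echo '[[0, 0, 0, 0.014, 0, 0, 0.8], [0, 0, 0, 0, 0, 0, 0.8]]' > rows.txt && python3 steer.py rows.txt && echo '[[0, 0, 0, 0.014, 0, 0, 0.8], [0, 0, 0, 0, 0, 0, 0.8]]' > rows.txt && python3 steer.py rows.txt
```

```text
clock: 14.47
eef_pos: [490.4, -172.3, 24.6]
tcp_rot: [-3.141, 0.003, 0.05]
contact_force: [0.4, -0.8, 0.1]
opening: 0.801
grasp_force: 0.0
clock: 14.63
eef_pos: [491.2, -172.3, 24.6]
tcp_rot: [-3.141, 0.002, 0.05]
contact_force: [0.4, -0.2, -0.3]
opening: 0.804
grasp_force: 0.0
clock: 14.8
eef_pos: [491.8, -172.2, 24.6]
tcp_rot: [-3.141, 0.003, 0.05]
contact_force: [-0.2, 0.4, 0.3]
opening: 0.798
grasp_force: 0.0
```

```bash
echo '[[0, 0, 0, 0.014, 0, 0, 0.8], [0, 0, 0, 0, 0, 0, 0.8]]' > rows.txt && python3 steer.py rows.txt && echo '[[0, 0, 0, 0.014, 0, 0, 0.8], [0, 0, 0, 0, 0, 0, 0.8]]' > rows.txt && python3 steer.py rows.txt
```

```text
clock: 14.97
eef_pos: [492.0, -172.1, 24.5]
tcp_rot: [-3.141, 0.004, 0.051]
contact_force: [-3.6, -1.0, 1.7]
opening: 0.802
grasp_force: 1.6
clock: 15.13
eef_pos: [492.0, -172.0, 24.4]
tcp_rot: [-3.141, 0.005, 0.051]
contact_force: [-5.5, -2.2, 3.6]
opening: 0.803
grasp_force: 2.9
```

It was already stiff at the expected position, so the board is flush. Withdraw, check numerically, and hand in.

To row units: -40 mm is -0.8, -35 mm is -0.7.

```bash
echo '[[0, 0, 0, -0.06, 0, 0, 0.8], [0, 0, 0, -0.3, 0, 0, 0.8], [0, 0, 0, -0.5, 0, 0, 0.8], [0, 0, 0, 0, 0, -0.7, 0.8], [0, 0, 0, 0, 0, -0.8, 0.8]]' > rows.txt && python3 steer.py rows.txt && echo '[[0, 0, 0, 0, 0, -0.8, 0.8], [0, 0, 0, 0, 0, 0, 0.8], [0, 0, 0, 0, 0, 0, 0.8]]' > rows.txt && python3 steer.py rows.txt
python3 - <<'E'
from h import *
p=r.camera_params("wrist");im=r.grab_frame("wrist")
g=cv2.GaussianBlur(cv2.cvtColor(im,cv2.COLOR_RGB2GRAY),(3,3),0)
for x1,y1,x2,y2 in cv2.createLineSegmentDetector().detect(g)[0][:,0]:
    a,b=ray(0,(x1,y1),19,p),ray(0,(x2,y2),19,p)
    if np.hypot(*(a-b))>25 and 480<a[0]<550 and a[1]<-90: print(a,b)
E
```

```text
clock: 15.55
eef_pos: [447.4, -173.4, 98.3]
tcp_rot: [-3.138, 0.008, 0.05]
contact_force: [1.8, -0.8, 0.7]
opening: 0.801
grasp_force: 0.0
clock: 15.8
eef_pos: [452.6, -175.0, 142.2]
tcp_rot: [3.14, -0.004, 0.05]
contact_force: [-0.7, -0.2, -1.0]
opening: 0.802
grasp_force: 0.0
[ 493.6 -287.6] [ 550.4 -284.8]
[ 533.3 -254.5] [ 491.1 -256.7]
[ 507.8 -246.7] [ 543.9 -244.6]
[ 541.4 -101.9] [ 544.  -149.8]
[ 545.3 -174.2] [ 547.7 -216.4]
[ 547.5 -217.3] [ 549.2 -247.3]
[ 491.5 -257.4] [ 493.1 -287. ]
[ 537.  -106.3] [ 506.8 -107.9]
[ 494.9 -225.1] [ 483.3 -256.5]
[ 542.5 -249.3] [ 493.5 -251.7]
[ 539.7 -127.9] [ 541.1 -159.7]
[ 526.9 -200.2] [ 523.5 -132.8]
[ 543.4 -196.4] [ 545.  -233.9]
[ 543.5 -242.4] [ 540.1 -176.9]
[ 525.4 -132. ] [ 528.9 -200.1]
[ 539.9 -174.5] [ 536.7 -108.3]
```

```bash
python3 -c "
from rig import r;print(r.sign_off())"
```

```text
the job is handed in; nothing more can be done
None
```

The board was pushed flat against the fence, then along it to the stop block. It was left snug against both, judging by the contact forces (about 5 N at the fence, 11 N at the stop) and edge measurements, and the job was handed in at about 16 s.

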